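# Let off the bar clamp on a glued sensor case

## Robot

A 6-joint arm with a two-finger parallel gripper is mounted at the origin on the work surface. World frame = base frame: x ahead of the robot, y to its left, z up, the work surface at z = 0. Lengths are in m, angles in degrees, forces in N, time in s.
With the tool pointing down it reaches from about 0.35 to 0.875 m from the base axis. Payload 4.2 kg.
Tool frame: the origin (TCP) lies midway between the tips of the shut fingers; the grasp point (between the pads) lies 19 mm behind it; z points along the fingers, y is the line along which they close (so a half turn about z gives the same grasp; the last joint's range is limited). The gripper opens to 87 mm and grips with 3 to 60 N. Pads are 19 mm wide; open, the fingers measure 117 mm over their backs; the gripper's body (75 mm by 190 mm) begins 51 mm behind the grasp point.
Start: joints at [89.301, 22.042, 0.453, 0, -68.411, -14.817], TCP at [0.167, 0.602, 0.223] pointing down, gripper open.
Joint ranges: [-179.83, 179.83], [-69.29, 118.12], [-61.27, 80.66], [-181.25, 117.63], [-171.15, -9.14], [-177.46, 177.46]. Speed limits (degrees/s): [159.86, 159.86, 180, 180, 180, 180].

## Interface

Orientations are given as a 3x3 rotation matrix whose columns are the frame's x, y, z axes.
In Python, from station import sense, capture, finish_job, silhouettes, landmark_of gives the robot as it stands.
- The arm moves only by the tool step_arm, never from a script. Its arguments are lists of equal length, an entry for each row: "linear": the shift along the tool's x, y, z in mm, a list of three; "delta_rot": the turn, a rotation vector about the tool's x, y, z in rad, a list of three; "grip": the finger opening in mm, from 0 to 87. A call has 1 to 10 rows; each row shifts and turns the commanded pose from where the row before left it, along the tool's axes as they then stand; what a row does not reach is not made up. A row lasts 1/8 s, in which the tool goes at most 62.5 mm and 10.7 degrees, less where a joint would pass 70% of its speed; a pose out of reach is approached as far as the arm can. A call with a gripper value outside its range is refused whole. The fingers move at their own pace and stop on an object; the grip force is fixed at half the most. Time passes only in rows, so rows that do not move let the fingers close. It gives the time, the measured TCP pose, the force, the opening and the grip force at its end, in the units of the state.
- sense(): the state, without advancing time (a new reading comes with each control period).
- capture(name): name is "side" or "top" or "wrist"; returns a dict with "img" (480x640x3 uint8, red, green, blue), "fx", "fy", "cx", "cy" (pixels), "world_to_cam" (4x4, takes a point from world to camera coordinates); the wrist camera has in their place "mount" (4x4, takes a point from camera to tool coordinates, whose origin is the TCP and whose axes are the flange's). Camera axes: x right, y up, looking along -z (the intrinsics and any distortion apply to the point x, -y, -z); pixel columns grow to the right and rows downward; lengths in m; the calibration is good to about 2 mm. A picture is of the moment at which its call begins: read the wrist's pose just before it. There is no depth.
- finish_job(): hands the job in; it is judged then, once.
Trained networks look in the newest picture that a camera, given by its name, has taken for a name from the list of things; names that differ only in an ending like _2 or _b are one class to them, and where a whole thing is asked for, a point or a joint stands for the part that bears it (a point fixed in the world has none). Each returns a list of dicts, best first, with "score" (0 to 1); they miss things now and then, are a little off and sometimes report something else, mostly with a low value. They report only what shows in the picture. A call takes as long as a camera call. They do not tell look-alikes from the thing itself.
- silhouettes(camera, label): "mask" (480x640 bool, what is visible of it) and "point" ([column, row] in pixels, amid what is visible of it).
- landmark_of(camera, label): "point" ([column, row] in pixels: a listed point, or the origin of a listed thing).
The state is a dict: "time_s": time; "joints": joint angles; "joint_velocities": joint speeds; "effort": joint torques, N m; "tcp_pos": TCP position; "ee_rot": TCP orientation; "wrist_force": force on the tool from outside, world axes, zero at the start; "moment": the same for the moment, N m; "gripper_width": opening from 0.0 (shut) to 1.0 (fully open); "gripper_force": force on a finger pad.
Only numpy, scipy, OpenCV 4.12 (cv2) and the standard library are available. Lean on these libraries where they do the work, as an engineer would, in place of code of your own. Each camera call takes 0.05 s, during which the arm holds its last target. There are 200 camera calls.

## Task

The glue on the clear sensor case has set and the clamp's screw is already slack: with a fingertip press down the orange release lever on the clamp's sliding jaw and, keeping it pressed, gently push the jaw all the way back along the bar against its end stop, then let the lever spring up and move clear. Only press and push: grip and lift nothing, and leave the case standing where it is and the other things on the bench alone.

Things in the scene. Friction and masses are not known exactly. Their poses are not given: they have to be found in the camera images.
- clamp: notched aluminium bar clamp screwed to a plywood board 460 x 170 x 12 that is fixed to the bench. Origin: centre of the board's underside, on the bench. +x runs along the bar from the blue fixed head with the screw (x -220) towards the black end stop (x +200 to +214, 38 high); +y across the bar, z up. The bar is 24 wide, its top 36 above the bench
- jaw (a joint): sliding jaw (blue casting on the bar, 46 wide across the bar, its upright 88 above the bench): metres along the clamp's +x, 0 nearest the head, 0.150 against the end stop. A ratchet: with the release up, its pawl in the notches (7 mm apart) blocks it from moving to larger values (up to about 7 mm of play) however hard it is pushed; towards smaller values it clicks along at some 30 N; with the release pressed beyond about 0.18 rad it slides with about 2 to 4 N
- release (a joint): orange release lever on the sliding jaw, hinged across the bar: 0 sprung up, 0.28 rad fully pressed. A spring lifts it: about 4 N at the thumb point starts it down, about 8 N holds it fully down; it is made for a thumb's push and must never feel 40 N. At the start the pawl may rest on a notch's edge and the lever then reads about 0.18
- thumb (a point): thumb point in the middle of the top of the orange lever; it moves with lever and jaw. The lever's thumb plate is 34 wide across the bar, 60 long along it, its top about 68 above the bench when up; the thumb point sinks 11 when fully pressed. Its rear end, 22 behind this point towards the end stop, turns up by about 10 as a lip a fingertip can push against; 68 in front of it stands the jaw's upright, 20 higher
- pad (a point): middle of the jaw's black pad face, which looks to the clamp's -x, towards the case; it moves with the jaw
- case_mid (a point): centre of the glued clear case, 85 along the bar x 95 across x 75 high, rounded, a white display unit inside; loose, it stands on the bar and two wooden bearers between head and jaw, its top 111 above the bench. Must stay where it is
- glue_mid (a point): small white glue bottle, 34 dia x 85 high, standing; a bystander, point at its centre
- driver_grip (a point): screwdriver, 170 long, lying flat; a bystander, point at its handle
- tape_mid (a point): roll of tape, 86 dia x 19 high, lying flat; a bystander, point at its centre
- shell_mid (a point): spare clear half-shell, an open box 42 x 95 x 42 high; a bystander, point at its centre
- beaker_mid (a point): clear beaker, about 66 dia x 85 high, standing; a bystander, point at its centre
- dryer_mid (a point): teal hair dryer with black nozzle, about 215 x 180 x 70 high, lying; a bystander, point at its centre
- meter_mid (a point): yellow multimeter, 150 x 75 x 32 high, lying; a bystander, point at its centre
- case: the same clear case, origin at the centre of its underside
Things that resemble listed ones, but are neither listed nor needed, are in the scene too. What is shaped like the case but red is not meant.

How it is judged:
By the outcome, as a careful person would: the job done as asked, in the order asked, and still so for the second after the job is handed in, with the robot touching nothing.
It also fails if it takes over 35 s, if anything falls off the work surface, if the arm or the gripper's body presses on something with over 40 N, if the wrist force passes 120 N, or if a joint passes its speed limit or range.

## Working session

There is one attempt and no reset: what is moved stays moved. The work goes in short steps, Python scripts to look and compute and a tool call to move; the robot and the scene stay as the last step left them, time stands still between calls to the robot, and variables do not carry over. Pictures are saved under pics/ and viewed, at most 10 in all, crops included, and the job is handed in when it is done.

Besides the shell and the picture viewer there is one more tool, called after "Request:" as name(argument=value, ...) on one line, values as JSON. step_arm: Moves the arm, as the interface text tells. Its arguments: {"type":"object","properties":{"linear":{"type":"array"},"delta_rot":{"type":"array"},"grip":{"type":"array"}},"required":["linear","delta_rot","grip"]}

```bash
mkdir -p pics; cat > h.py <<'E'
from station import *
import numpy as np, cv2
def save(c,n): cv2.imwrite(f'pics/{n}.png',cv2.cvtColor(c['img'],cv2.COLOR_RGB2BGR))
def P(c):
    K=np.array([[c['fx'],0,c['cx']],[0,c['fy'],c['cy']],[0,0,1.]])
    return K@np.diag([1,-1,-1.])@np.array(c['world_to_cam'])[:3]
def proj(c,p):
    q=P(c)@np.append(p,1);return q[:2]/q[2]
def tri(cs,pts):
    A=[]
    for c,p in zip(cs,pts):
        M=P(c);A+=[p[0]*M[2]-M[0],p[1]*M[2]-M[1]]
    A=np.array([a/np.linalg.norm(a[:3]) for a in A]);s=np.linalg.lstsq(A[:,:3],-A[:,3],rcond=None);return s[0],A@np.append(s[0],1)
def onz(c,p,z):
    M=P(c);A=np.array([p[0]*M[2]-M[0],p[1]*M[2]-M[1]]);return np.linalg.solve(A[:,:2],-(A[:,2]*z+A[:,3]))
E
python3 - <<'E'
from h import *
c={n:capture(n) for n in('side','top')}
for n in c: save(c[n],n+'0'); print(n,[k for k in c[n] if k!='img'])
np.set_printoptions(precision=4,suppress=True)
for l in ['clamp','thumb','pad','case_mid','case','glue_mid','beaker_mid','dryer_mid','meter_mid','shell_mid','tape_mid','driver_grip']:
    r={n:landmark_of(n,l) for n in c}
    for n in c: print(l,n,[(np.round(d['point'],1).tolist(),round(d['score'],2)) for d in r[n][:3]])
    if all(r.values()): print('   tri',*tri([c['side'],c['top']],[r['side'][0]['point'],r['top'][0]['point']]))
s=sense();print(s['time_s'],s['tcp_pos'],s['ee_rot'],s['wrist_force'])
E
```

```text
side ['fx', 'fy', 'cx', 'cy', 'world_to_cam']
top ['fx', 'fy', 'cx', 'cy', 'world_to_cam']
clamp side []
clamp top [([362.7, 252.7], 0.81)]
thumb side [([329.9, 244.5], 0.58)]
thumb top [([339.8, 240.5], 0.85)]
   tri [ 0.5485 -0.0169  0.0662] [-0.0023  0.0003  0.0009 -0.0021]
pad side [([342.1, 273.8], 0.97), ([404.6, 268.6], 0.55)]
pad top [([369.8, 249.0], 0.69)]
   tri [ 0.5291 -0.1031  0.0649] [ 0.0008 -0.0001 -0.0003  0.0008]
case_mid side [([298.8, 448.0], 0.83), ([429.7, 452.2], 0.74), ([526.9, 379.6], 0.71)]
case_mid top [([466.1, 329.5], 0.95), ([497.5, 266.9], 0.94), ([389.6, 252.5], 0.82)]
   tri [ 0.3093 -0.3777  0.0388] [ 0.0004 -0.0001 -0.0001  0.0004]
case side [([300.5, 457.9], 0.86), ([349.4, 308.6], 0.8), ([522.8, 393.0], 0.66)]
case top [([479.2, 188.9], 0.95), ([494.7, 269.3], 0.84), ([460.7, 328.8], 0.76)]
   tri [ 0.4827 -0.4051  0.1606] [-0.1642  0.108  -0.0187 -0.1975]
glue_mid side []
glue_mid top [([353.1, 294.7], 0.61), ([184.0, 206.0], 0.41)]
beaker_mid side [([404.7, 270.9], 0.92)]
beaker_mid top [([383.0, 202.0], 0.73)]
   tri [ 0.6648 -0.1388  0.0469] 
[... 262 characters left out ...]
[0.4971 0.3908 0.0277] [-0.0024  0.0004  0.0007 -0.0023]
shell_mid side [([428.5, 328.1], 0.63)]
shell_mid top [([427.6, 214.0], 0.68), ([378.5, 204.0], 0.37)]
   tri [ 0.636  -0.2706  0.0253] [-0.0036  0.0005  0.0018 -0.0031]
tape_mid side [([384.1, 238.5], 0.85), ([329.1, 243.9], 0.32)]
tape_mid top [([334.8, 191.8], 0.66)]
   tri [ 0.7021 -0.      0.0091] [-0.0016  0.0002  0.0007 -0.0015]
driver_grip side [([289.0, 365.3], 0.93)]
driver_grip top [([411.5, 312.7], 0.51), ([354.5, 296.2], 0.25)]
   tri [ 0.3551 -0.227   0.0232] [ 0.0023 -0.0004 -0.0007  0.0023]
1.3 [0.1672 0.6022 0.2225] [[ 0.9636 -0.2675 -0.    ]
 [-0.2675 -0.9636 -0.    ]
 [ 0.      0.     -1.    ]] [0.3977 0.3482 0.4864]
```

View pics/side0.png

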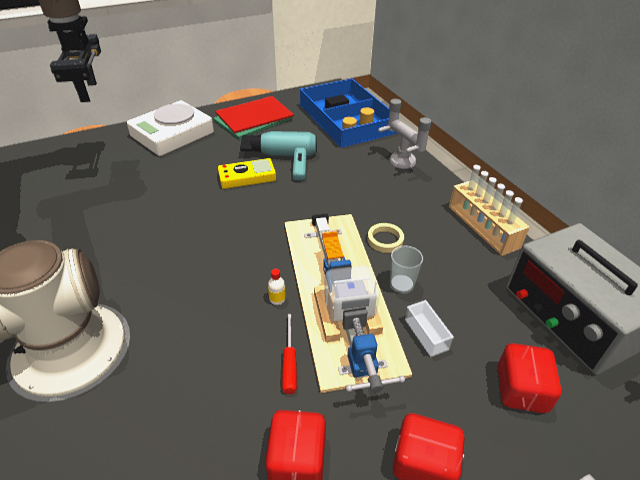

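View pics/top0.png

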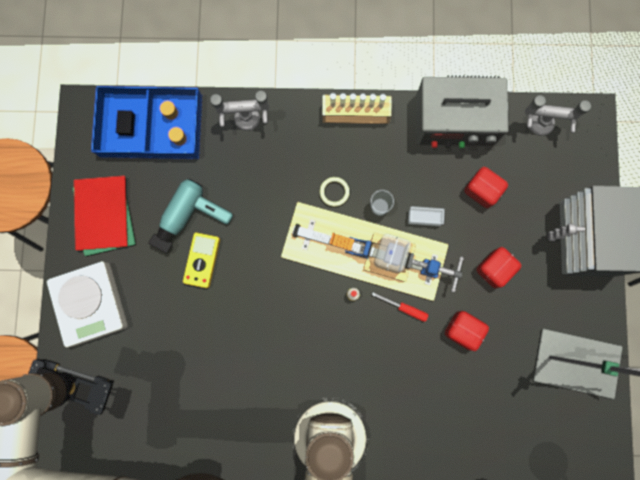

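The clear case stands on the clamp, at top (390,255) and side (352,298). The red look-alikes are at top (467,330), (498,267), (487,187) and are not meant. The orange lever is at top (342,242), side (333,245), and the end stop at top (297,232), side (320,220). Another orange item is the pots in the blue tray, top (168,108) and (176,135). I choose the lever on the clamp.

```bash
python3 - <<'E'
from h import *
np.set_printoptions(precision=4,suppress=True)
c={n:capture(n) for n in('side','top')}
t=c['top'];hsv=cv2.cvtColor(t['img'],cv2.COLOR_RGB2HSV)
m=cv2.inRange(hsv,(18,25,150),(35,140,255));m[:195]=0;m[310:]=0;m[:,:270]=0;m[:,460:]=0
m=cv2.morphologyEx(m,cv2.MORPH_OPEN,np.ones((3,3)))
cn=max(cv2.findContours(m,0,2)[0],key=cv2.contourArea);b=cv2.boxPoints(cv2.minAreaRect(cn))
w=np.array([onz(t,p,.012) for p in b]);print(b,w,np.linalg.norm(np.roll(w,-1,0)-w,axis=1))
ctr=w.mean(0);e=[w[1]-w[0],w[2]-w[1]];e=max(e,key=np.linalg.norm);e/=np.linalg.norm(e);e*=np.sign(e[1]);print('ctr',ctr,'xaxis',e,np.degrees(np.arctan2(e[1],e[0])))
n=np.array([-e[1],e[0]])
for k in c:
    h=cv2.cvtColor(c[k]['img'],cv2.COLOR_RGB2HSV);o=cv2.inRange(h,(8,150,120),(20,255,255))
    y0,x0,y1,x1=(215,310,280,360) if k=='side' else (225,320,260,375)
    q=np.zeros_like(o);q[y0:y1,x0:x1]=o[y0:y1,x0:x1];pts=cv2.findNonZero(q)[:,0]
    W=np.array([onz(c[k],p,.067) for p in pts])-ctr
    u=W@e;v=W@n;print(k,len(pts),'orange x',np.percentile(u,[1,50,99]),'y',np.percentile(v,[1,50,99]))
    x0,y0,x1,y1=(280,200,400,290) if k=='side' else (280,200,480,305)
    cv2.imwrite(f'pics/{k}c.png',cv2.resize(cv2.cvtColor(c[k]['img'][y0:y1,x0:x1],cv2.COLOR_RGB2BGR),None,fx=4 if k=='top' else 6,fy=4 if k=='top' else 6,interpolation=2))
for l in ['thumb','pad']:
    r=[landmark_of(k,l)[0]['point'] for k in c];X,_=tri(list(c.values()),r);print(l,X,(X[:2]-ctr)@e,(X[:2]-ctr)@n)
a=cv2.imread('pics/sidec.png');b=cv2.imread('pics/topc.png');a=cv2.resize(a,(480,360));
cv2.imwrite('pics/both.png',cv2.resize(np.vstack([cv2.copyMakeBorder(a,0,0,0,320,0),b]),(620,600)))
E
```

```text
[[280.3396 256.8113]
 [296.4529 200.4151]
 [449.5283 244.1509]
 [433.4151 300.5472]] [[ 0.5066  0.154 ]
 [ 0.6748  0.1119]
 [ 0.5537 -0.3383]
 [ 0.389  -0.2908]] [0.1734 0.4663 0.1714 0.4601]
ctr [ 0.531  -0.0908] xaxis [0.2599 0.9656] 74.93380588291919
side 375 orange x [0.0345 0.0734 0.1147] y [-0.017   0.0002  0.0174]
top 224 orange x [0.0414 0.0708 0.1002] y [-0.0128  0.0018  0.0165]
thumb [ 0.5464 -0.015   0.0692] 0.07723032702347588 0.004895971585510589
pad [ 0.5279 -0.0993  0.0633] -0.009029339330938635 0.0008512119767885766
```

View pics/sidec.png

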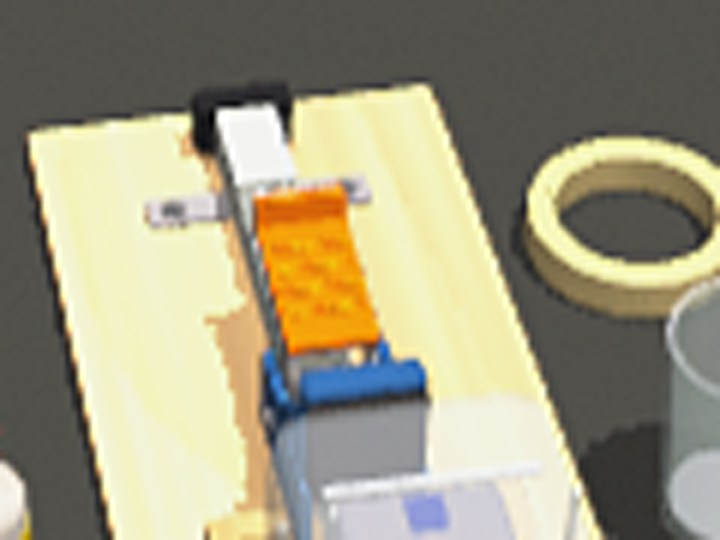

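The crop shows the orange lever with its lip at crop (300,205), the blue upright at (360,380), and the end stop at (245,110). The thumb point is at about clamp x 0.078. I'll now move above it with the fingers shut and the tool turned so that both tips face the lip.

Request:
step_arm(linear=[[38.1,34.6,0],[41.7,30.1,0],[44.8,25.3,0],[47.4,20.1,0],[49.3,14.7,0],[50.6,9.1,0],[51.3,3.4,0]], delta_rot=[[0,0,0.1116],[0,0,0.1116],[0,0,0.1116],[0,0,0.1116],[0,0,0.1116],[0,0,0.1116],[0,0,0.1116]], grip=[0,0,0,0,0,0,0])

```text
time_s: 2.48
tcp_pos: [0.3602, 0.2964, 0.2229]
ee_rot: [[0.493, -0.87, 0.001], [-0.87, -0.493, 0.001], [-0.0, -0.001, -1.0]]
wrist_force: [0.7, 0.1, 0.1]
gripper_width: 0.289
gripper_force: 0.0
```

Request:
step_arm(linear=[[51.4,-2.3,0],[50.8,-8,0],[49.6,-13.6,0],[47.8,-19.1,0],[45.4,-24.3,0],[42.4,-29.2,0],[38.9,-33.7,0],[0,0,0],[0,0,0]], delta_rot=[[0,0,0.1116],[0,0,0.1116],[0,0,0.1116],[0,0,0.1116],[0,0,0.1116],[0,0,0.1116],[0,0,0.1116],[0,0,0],[0,0,0]], grip=[0,0,0,0,0,0,0,0,0])

```text
time_s: 3.6
tcp_pos: [0.5517, -0.0068, 0.2223]
ee_rot: [[-0.26, -0.966, -0.001], [-0.966, 0.26, 0.0], [0.0, 0.001, -1.0]]
wrist_force: [-0.1, 0.2, -0.8]
gripper_width: 0.003
gripper_force: 0.0
```

```bash
cat >> h.py <<'E'
CTR=np.array([.531,-.0908]);EX=np.array([.2599,.9656]);NY=np.array([-.9656,.2599])
def cl(p): d=np.array(p)[:2]-CTR;return np.round(np.append([d@EX,d@NY],p[2])*1000,1)
def st():
    s=sense();R=np.array(s['ee_rot']);print('t',s['time_s'],'clamp',cl(s['tcp_pos']),'F(clamp)',np.round([np.dot(s['wrist_force'][:2],EX),np.dot(s['wrist_force'][:2],NY),s['wrist_force'][2]],1),'xang',np.degrees(np.arctan2(R[1,0],R[0,0])),'grip',s['gripper_width']);return s
def wcam():
    s=sense();c=capture('wrist');T=np.eye(4);T[:3,:3]=s['ee_rot'];T[:3,3]=s['tcp_pos'];c['world_to_cam']=np.linalg.inv(T@np.array(c['mount']));return c
E
python3 - <<'E'
from h import *
np.set_printoptions(precision=4,suppress=True)
s=st();print(s['ee_rot'])
c=wcam();save(c,'w1');sd=capture('side')
h=cv2.cvtColor(c['img'],cv2.COLOR_RGB2HSV);o=cv2.inRange(h,(8,150,100),(20,255,255))
n,l,S,ce=cv2.connectedComponentsWithStats(o);i=1+S[1:,4].argmax();pts=cv2.findNonZero((l==i).astype(np.uint8))[:,0]
for z in(.058,.068,.078):
  W=np.array([cl(np.append(onz(c,p,z),z)) for p in pts[::5]]);print(z,len(pts),'x',np.percentile(W[:,0],[.5,50,99.5]),'y',np.percentile(W[:,1],[.5,50,99.5]))
for lab in('thumb','pad'):
  w=landmark_of('wrist',lab);q=landmark_of('side',lab)
  print(lab,[(d['point'],d['score']) for d in w[:2]],[cl(np.append(onz(c,w[0]['point'],.066),.066)) if w else 0])
  if w and q: X,_=tri([c,sd],[w[0]['point'],q[0]['point']]);print(cl(X))
E
```

```text
t 3.6 clamp [ 86.5   1.8 222.3] F(clamp) [ 0.1  0.1 -0.8] xang -105.05249270362766 grip 0.0032398143018687333
[[-0.2597 -0.9657 -0.0005]
 [-0.9657  0.2597  0.0001]
 [ 0.      0.0005 -1.    ]]
0.058 2440 x [ 38.4  71.3 107.3] y [-15.6565  -0.2     18.1   ]
0.068 2440 x [ 37.4  69.4 104.2] y [-15.1565  -0.2     17.6   ]
0.078 2440 x [ 36.5  67.4 101.2] y [-14.6  -0.1  17.1]
thumb [([319.8, 207.6], 0.71)] [array([75.2,  2.5, 66. ])]
[78.5  5.4 54.6]
pad [([316.9, 107.8], 0.69)] [array([-15. ,  -0.1,  66. ])]
[-15.7  -1.3  60.9]
```

View pics/w1.png

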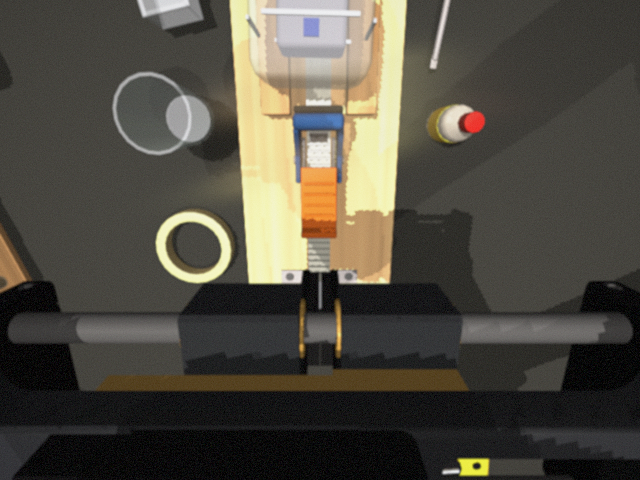

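The wrist view shows the lever at (319,200), its dark lip at (319,230) and the upright at (318,120). This fits the thumb at about x 77 and the lip at about x 98. Next I descend just ahead of the lip.

Request:
step_arm(linear=[[2,-1,35],[2,0,35],[0,0,35],[0,0,25],[0,0,12],[0,0,0]], delta_rot=[[0,0,0],[0,0,0],[0,0,0],[0,0,0],[0,0,0],[0,0,0]], grip=[0,0,0,0,0,0])

```text
time_s: 4.65
tcp_pos: [0.5517, -0.0106, 0.0803]
ee_rot: [[-0.259, -0.966, -0.001], [-0.966, 0.259, -0.0], [0.001, 0.001, -1.0]]
wrist_force: [-0.7, -0.3, -0.1]
gripper_width: 0.007
gripper_force: 0.0
```

Request:
step_arm(linear=[[0,0,3],[0,0,3],[0,0,3],[0,0,2],[0,0,0]], delta_rot=[[0,0,0],[0,0,0],[0,0,0],[0,0,0],[0,0,0]], grip=[0,0,0,0,0])

```text
time_s: 5.28
tcp_pos: [0.552, -0.0109, 0.0698]
ee_rot: [[-0.259, -0.966, 0.0], [-0.966, 0.259, -0.0], [0.0, -0.0, -1.0]]
wrist_force: [-0.2, 0.6, 1.7]
gripper_width: 0.01
gripper_force: 0.9
```

```bash
python3 -c "
from h import *
st();save(wcam(),'w2')"
```

```text
t 5.275 clamp [82.6  0.5 69.8] F(clamp) [0.5 0.4 1.7] xang -105.0242261665665 grip 0.009694268435592318
```

Request:
step_arm(linear=[[0,0,1.5],[0,0,1.5],[0,0,0]], delta_rot=[[0,0,0],[0,0,0],[0,0,0]], grip=[0,0,0])

```text
time_s: 5.7
tcp_pos: [0.5524, -0.0105, 0.0668]
ee_rot: [[-0.259, -0.966, 0.001], [-0.966, 0.259, 0.0], [-0.001, -0.001, -1.0]]
wrist_force: [-0.3, 2.2, 4.3]
gripper_width: 0.005
gripper_force: 1.9
```

Request:
step_arm(linear=[[0,0,1.5],[0,0,1.5],[0,0,0]], delta_rot=[[0,0,0],[0,0,0],[0,0,0]], grip=[0,0,0])

```text
time_s: 6.08
tcp_pos: [0.5524, -0.0105, 0.0638]
ee_rot: [[-0.259, -0.966, 0.001], [-0.966, 0.259, 0.0], [-0.001, -0.001, -1.0]]
wrist_force: [-0.6, 3.2, 4.8]
gripper_width: 0.006
gripper_force: 2.6
```

Request:
step_arm(linear=[[0,0,1.5],[0,0,1.5],[0,0,0]], delta_rot=[[0,0,0],[0,0,0],[0,0,0]], grip=[0,0,0])

```text
time_s: 6.45
tcp_pos: [0.5528, -0.0099, 0.0613]
ee_rot: [[-0.259, -0.966, 0.002], [-0.966, 0.259, 0.001], [-0.002, -0.002, -1.0]]
wrist_force: [-1.3, 5.5, 7.8]
gripper_width: 0.003
gripper_force: 3.9
```

Request:
step_arm(linear=[[0,0,1.5],[0,0,1.5],[0,0,0]], delta_rot=[[0,0,0],[0,0,0],[0,0,0]], grip=[0,0,0])

```text
time_s: 6.82
tcp_pos: [0.5528, -0.0101, 0.0584]
ee_rot: [[-0.259, -0.966, 0.002], [-0.966, 0.259, 0.001], [-0.001, -0.002, -1.0]]
wrist_force: [-1.2, 5.7, 7.5]
gripper_width: 0.006
gripper_force: 4.2
```

Request:
step_arm(linear=[[0,0,1.5],[0,0,0]], delta_rot=[[0,0,0],[0,0,0]], grip=[0,0])

```text
time_s: 7.08
tcp_pos: [0.553, -0.0096, 0.0571]
ee_rot: [[-0.259, -0.966, 0.003], [-0.966, 0.259, 0.001], [-0.002, -0.002, -1.0]]
wrist_force: [-1.0, 6.8, 9.2]
gripper_width: 0.005
gripper_force: 4.9
```

```bash
python3 -c "
from h import *
st();a=wcam();b=capture('side');save(a,'w3')
c=cv2.resize(b['img'][200:290,290:400],None,fx=5,fy=5);cv2.imwrite('pics/s3.png',np.hstack([c[:,:,::-1]]))"
```

```text
t 7.075 clamp [84.1 -0.1 57.1] F(clamp) [6.3 2.7 9.2] xang -105.00171526583179 grip 0.005257613227706999
```

View pics/s3.png

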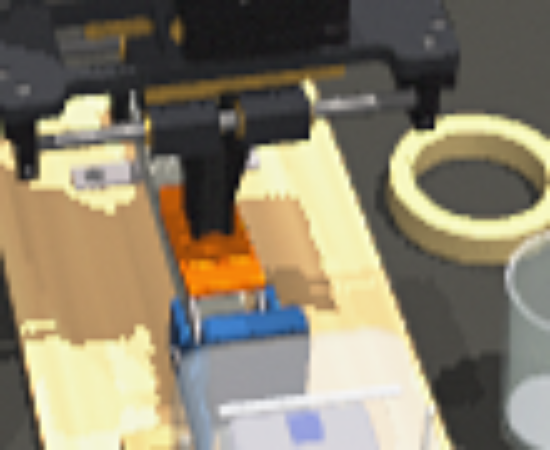

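The shut fingertip sits on the plate, at crop (210,220), with the lever down about 12 mm. Now I push gently rearward.

Request:
step_arm(linear=[[-1.5,0,0.5],[-1.5,0,0.5],[-2,0,0],[-2,0,0],[-2,0,0],[-2,0,0]], delta_rot=[[0,0,0],[0,0,0],[0,0,0],[0,0,0],[0,0,0],[0,0,0]], grip=[0,0,0,0,0,0])

```text
time_s: 7.92
tcp_pos: [0.5549, -0.0013, 0.0554]
ee_rot: [[-0.259, -0.966, -0.0], [-0.966, 0.259, -0.002], [0.002, -0.0, -1.0]]
wrist_force: [0.7, -3.4, 4.5]
gripper_width: 0.003
gripper_force: 2.5
```

Request:
step_arm(linear=[[-2.5,0,0],[-2.5,0,0],[-2.5,0,0],[-2.5,0,0]], delta_rot=[[0,0,0],[0,0,0],[0,0,0],[0,0,0]], grip=[0,0,0,0])

```text
time_s: 8.43
tcp_pos: [0.5575, 0.0083, 0.0554]
ee_rot: [[-0.259, -0.966, -0.0], [-0.966, 0.259, -0.002], [0.002, -0.0, -1.0]]
wrist_force: [-0.4, -1.9, 5.7]
gripper_width: 0.003
gripper_force: 2.5
```

```bash
python3 -c "
from h import *
st();b=capture('side');t=capture('top')
for l in('pad','thumb'):
  q=[landmark_of(k,l) for k in('side','top')]
  if all(q):print(l,cl(tri([b,t],[x[0]['point'] for x in q])[0]))
  elif q[0]: print(l,cl(np.append(onz(b,q[0][0]['point'],.063),.063)))"
```

```text
t 8.425 clamp [102.6   0.2  55.4] F(clamp) [-1.9 -0.1  5.7] xang -105.01543582394609 grip 0.0026202825334672697
pad [-10.   -0.1  59.5]
thumb [88.1  8.4 59.5]
```

Request:
step_arm(linear=[[-3,0,0],[-4,0,0],[-4,0,0],[-4,0,0],[-4,0,0],[-4,0,0],[-4,0,0],[-3,0,0]], delta_rot=[[0,0,0],[0,0,0],[0,0,0],[0,0,0],[0,0,0],[0,0,0],[0,0,0],[0,0,0]], grip=[0,0,0,0,0,0,0,0])

```text
time_s: 9.72
tcp_pos: [0.5651, 0.0373, 0.0553]
ee_rot: [[-0.259, -0.966, -0.001], [-0.966, 0.259, -0.002], [0.002, 0.0, -1.0]]
wrist_force: [0.0, -1.8, 5.6]
gripper_width: -0.0
gripper_force: 2.4
```

```bash
python3 -c "
from h import *
st();b=capture('side');t=capture('top')
c=cv2.resize(b['img'][200:310,290:400],(550,550));cv2.imwrite('pics/s4.png',c[:,:,::-1])"
```

```text
t 9.725 clamp [132.6   0.3  55.3] F(clamp) [-1.8 -0.5  5.6] xang -105.01597478875097 grip -0.0003612332092569263
```

View pics/s4.png

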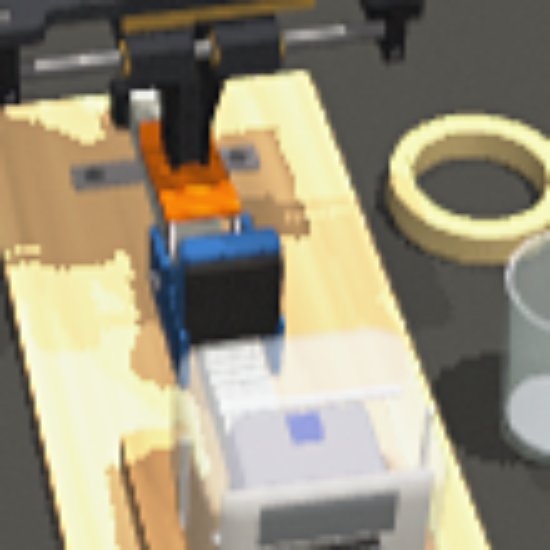

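The jaw follows the finger: the black pad shows clear of the case at crop (235,300), and the case is unmoved. I keep pushing.

Request:
step_arm(linear=[[-4,0,0],[-4,0,0],[-4,0,0],[-4,0,0],[-4,0,0],[-3,0,0],[-3,0,0],[-3,0,0]], delta_rot=[[0,0,0],[0,0,0],[0,0,0],[0,0,0],[0,0,0],[0,0,0],[0,0,0],[0,0,0]], grip=[0,0,0,0,0,0,0,0])

```text
time_s: 10.82
tcp_pos: [0.5725, 0.0652, 0.0552]
ee_rot: [[-0.259, -0.966, -0.001], [-0.966, 0.259, -0.002], [0.002, 0.0, -1.0]]
wrist_force: [-0.8, -2.8, 4.8]
gripper_width: 0.01
gripper_force: 2.4
```

Request:
step_arm(linear=[[-2,0,0],[-2,0,0],[-2,0,0],[-2,0,0],[-2,0,0]], delta_rot=[[0,0,0],[0,0,0],[0,0,0],[0,0,0],[0,0,0]], grip=[0,0,0,0,0])

```text
time_s: 11.45
tcp_pos: [0.575, 0.0748, 0.0552]
ee_rot: [[-0.259, -0.966, -0.001], [-0.966, 0.259, -0.002], [0.002, 0.001, -1.0]]
wrist_force: [-0.7, -2.5, 4.7]
gripper_width: 0.01
gripper_force: 2.4
```

Request:
step_arm(linear=[[-2,0,0],[-2,0,0],[-2,0,0],[-2,0,0],[-2,0,0]], delta_rot=[[0,0,0],[0,0,0],[0,0,0],[0,0,0],[0,0,0]], grip=[0,0,0,0,0])

```text
time_s: 12.08
tcp_pos: [0.5776, 0.0844, 0.0552]
ee_rot: [[-0.259, -0.966, -0.001], [-0.966, 0.259, -0.002], [0.002, 0.001, -1.0]]
wrist_force: [0.2, -2.6, 4.6]
gripper_width: 0.002
gripper_force: 2.4
```

Request:
step_arm(linear=[[-2,0,0],[-2,0,0],[-2,0,0],[-2,0,0],[-2,0,0]], delta_rot=[[0,0,0],[0,0,0],[0,0,0],[0,0,0],[0,0,0]], grip=[0,0,0,0,0])

```text
time_s: 12.7
tcp_pos: [0.5802, 0.0941, 0.0552]
ee_rot: [[-0.259, -0.966, -0.001], [-0.966, 0.259, -0.002], [0.002, 0.001, -1.0]]
wrist_force: [0.7, -2.4, 4.9]
gripper_width: 0.005
gripper_force: 2.4
```

Request:
step_arm(linear=[[-2,0,0],[-2,0,0],[-2,0,0],[-2,0,0]], delta_rot=[[0,0,0],[0,0,0],[0,0,0],[0,0,0]], grip=[0,0,0,0])

```text
time_s: 13.2
tcp_pos: [0.5822, 0.1018, 0.0551]
ee_rot: [[-0.259, -0.966, -0.001], [-0.966, 0.259, -0.002], [0.002, 0.001, -1.0]]
wrist_force: [-0.5, -2.6, 6.3]
gripper_width: 0.004
gripper_force: 2.4
```

```bash
python3 -c "
from h import *
st();b=capture('side')
c=cv2.resize(b['img'][180:300,270:390],(600,600));cv2.imwrite('pics/s5.png',c[:,:,::-1])"
```

```text
t 13.2 clamp [199.3   0.6  55.1] F(clamp) [-2.7 -0.2  6.3] xang -105.03218307808513 grip 0.004077639155308742
```

View pics/s5.png

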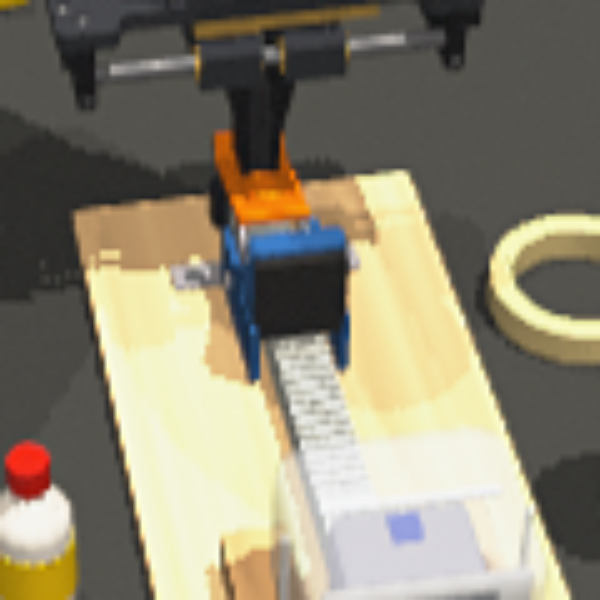

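The jaw, at crop (290,290), is close to the end stop, which is hidden behind it. There is no stop force yet, so I continue in small steps.

Request:
step_arm(linear=[[-2,0,0],[-2,0,0],[-2,0,0]], delta_rot=[[0,0,0],[0,0,0],[0,0,0]], grip=[0,0,0])

```text
time_s: 13.62
tcp_pos: [0.5838, 0.1075, 0.0552]
ee_rot: [[-0.259, -0.966, -0.001], [-0.966, 0.259, -0.002], [0.002, 0.001, -1.0]]
wrist_force: [-1.5, -3.0, 4.9]
gripper_width: 0.002
gripper_force: 2.4
```

Request:
step_arm(linear=[[-2,0,0],[-2,0,0],[-2,0,0]], delta_rot=[[0,0,0],[0,0,0],[0,0,0]], grip=[0,0,0])

```text
time_s: 14.0
tcp_pos: [0.5853, 0.1133, 0.0551]
ee_rot: [[-0.259, -0.966, -0.001], [-0.966, 0.259, -0.002], [0.002, 0.001, -1.0]]
wrist_force: [-0.6, -2.1, 5.7]
gripper_width: 0.009
gripper_force: 2.4
```

Request:
step_arm(linear=[[-2,0,0],[-2,0,0]], delta_rot=[[0,0,0],[0,0,0]], grip=[0,0])

```text
time_s: 14.25
tcp_pos: [0.5863, 0.1172, 0.0551]
ee_rot: [[-0.259, -0.966, -0.001], [-0.966, 0.259, -0.002], [0.003, 0.001, -1.0]]
wrist_force: [-0.5, -1.5, 5.4]
gripper_width: 0.005
gripper_force: 2.4
```

Request:
step_arm(linear=[[-2,0,0],[-2,0,0]], delta_rot=[[0,0,0],[0,0,0]], grip=[0,0])

```text
time_s: 14.5
tcp_pos: [0.5873, 0.1211, 0.0551]
ee_rot: [[-0.259, -0.966, -0.001], [-0.966, 0.259, -0.002], [0.003, 0.001, -1.0]]
wrist_force: [-1.2, -1.1, 5.1]
gripper_width: 0.002
gripper_force: 2.4
```

Request:
step_arm(linear=[[-2,0,0],[-2,0,0]], delta_rot=[[0,0,0],[0,0,0]], grip=[0,0])

```text
time_s: 14.75
tcp_pos: [0.5884, 0.1249, 0.0551]
ee_rot: [[-0.259, -0.966, -0.001], [-0.966, 0.259, -0.002], [0.003, 0.001, -1.0]]
wrist_force: [0.6, -1.3, 4.3]
gripper_width: 0.006
gripper_force: 2.4
```

Request:
step_arm(linear=[[-2,0,0],[-2,0,0]], delta_rot=[[0,0,0],[0,0,0]], grip=[0,0])

```text
time_s: 15.0
tcp_pos: [0.5894, 0.1288, 0.0551]
ee_rot: [[-0.259, -0.966, -0.001], [-0.966, 0.259, -0.002], [0.003, 0.001, -1.0]]
wrist_force: [-0.7, -2.6, 5.9]
gripper_width: 0.005
gripper_force: 2.5
```

Request:
step_arm(linear=[[-2,0,0],[-2,0,0]], delta_rot=[[0,0,0],[0,0,0]], grip=[0,0])

```text
time_s: 15.25
tcp_pos: [0.5904, 0.1326, 0.0551]
ee_rot: [[-0.259, -0.966, -0.002], [-0.966, 0.259, -0.002], [0.003, 0.001, -1.0]]
wrist_force: [-0.7, -2.9, 4.8]
gripper_width: 0.005
gripper_force: 2.5
```

Request:
step_arm(linear=[[-2,0,0],[-1,0,0]], delta_rot=[[0,0,0],[0,0,0]], grip=[0,0])

```text
time_s: 15.5
tcp_pos: [0.5912, 0.1355, 0.0551]
ee_rot: [[-0.259, -0.966, -0.002], [-0.966, 0.259, -0.002], [0.003, 0.001, -1.0]]
wrist_force: [-1.0, -2.2, 6.3]
gripper_width: 0.009
gripper_force: 2.5
```

Request:
step_arm(linear=[[-1.5,0,0],[-1.5,0,0]], delta_rot=[[0,0,0],[0,0,0]], grip=[0,0])

```text
time_s: 15.75
tcp_pos: [0.5919, 0.1383, 0.0551]
ee_rot: [[-0.26, -0.966, -0.002], [-0.966, 0.26, -0.002], [0.003, 0.001, -1.0]]
wrist_force: [-0.8, -1.8, 5.6]
gripper_width: 0.005
gripper_force: 2.3
```

```bash
python3 -c "
from h import *
st();b=capture('side')
c=cv2.resize(b['img'][180:300,270:390],(600,600));cv2.imwrite('pics/s6.png',c[:,:,::-1])"
```

```text
t 15.75 clamp [237.    0.7  55.1] F(clamp) [-2.   0.3  5.6] xang -105.04122548591849 grip 0.00544112684832003
```

View pics/s6.png

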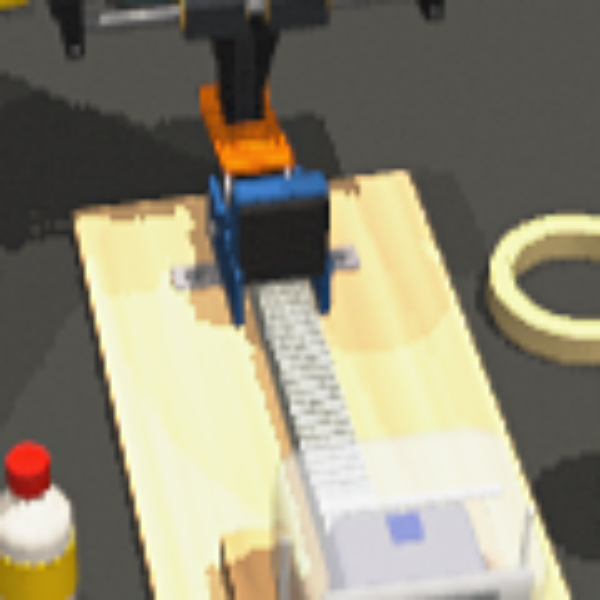

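The jaw, at crop (280,235), is still travelling and the case stands as before. I continue to the stop.

Request:
step_arm(linear=[[-1.5,0,0],[-1.5,0,0]], delta_rot=[[0,0,0],[0,0,0]], grip=[0,0])

```text
time_s: 16.05
tcp_pos: [0.5922, 0.1404, 0.0546]
ee_rot: [[-0.26, -0.966, -0.003], [-0.966, 0.26, -0.004], [0.004, 0.002, -1.0]]
wrist_force: [0.2, -7.1, 3.6]
gripper_width: 0.005
gripper_force: 4.1
```

Request:
step_arm(linear=[[-1.5,0,0],[-1.5,0,0]], delta_rot=[[0,0,0],[0,0,0]], grip=[0,0])

```text
time_s: 16.3
tcp_pos: [0.5921, 0.141, 0.0544]
ee_rot: [[-0.26, -0.966, -0.006], [-0.966, 0.26, -0.007], [0.009, 0.004, -1.0]]
wrist_force: [0.9, -14.3, 5.3]
gripper_width: 0.005
gripper_force: 7.3
```

Request:
step_arm(linear=[[-1.5,0,0],[-1.5,0,0]], delta_rot=[[0,0,0],[0,0,0]], grip=[0,0])

```text
time_s: 16.55
tcp_pos: [0.592, 0.1414, 0.0542]
ee_rot: [[-0.26, -0.965, -0.009], [-0.965, 0.26, -0.011], [0.013, 0.006, -1.0]]
wrist_force: [1.1, -21.3, 6.1]
gripper_width: 0.002
gripper_force: 10.2
```

The end stop is reached (force rose from 2 N to 21 N). I relax the push, then lift straight up.

Request:
step_arm(linear=[[3,0,0],[3,0,0],[0,0,-2],[0,0,-3],[0,0,-3],[0,0,-3],[0,0,-4]], delta_rot=[[0,0,0],[0,0,0],[0,0,0],[0,0,0],[0,0,0],[0,0,0],[0,0,0]], grip=[0,0,0,0,0,0,0])

```text
time_s: 17.42
tcp_pos: [0.5897, 0.1381, 0.0673]
ee_rot: [[-0.261, -0.965, -0.01], [-0.965, 0.261, -0.008], [0.01, 0.008, -1.0]]
wrist_force: [-0.1, -12.9, -2.9]
gripper_width: 0.006
gripper_force: 5.1
```

Request:
step_arm(linear=[[1,0,-5],[1,0,-10],[0,0,-20],[0,0,-30],[0,0,-40],[0,0,-40],[0,0,0],[0,0,0]], delta_rot=[[0,0,0],[0,0,0],[0,0,0],[0,0,0],[0,0,0],[0,0,0],[0,0,0],[0,0,0]], grip=[0,0,0,0,0,0,0,0])

```text
time_s: 18.42
tcp_pos: [0.592, 0.1413, 0.2138]
ee_rot: [[-0.259, -0.966, -0.002], [-0.966, 0.259, 0.001], [-0.0, 0.002, -1.0]]
wrist_force: [0.1, 0.8, -0.6]
gripper_width: 0.004
gripper_force: 0.0
```

```bash
python3 -c "
from h import *
st();b=capture('side');t=capture('top');w=wcam()
for l in('pad','thumb'):
  q=[landmark_of(k,l) for k in('side','top')]
  if all(q):print(l,cl(tri([b,t],[x[0]['point'] for x in q])[0]))
c=np.hstack([cv2.resize(b['img'][180:300,290:370],(400,600)),cv2.resize(w['img'][:300,170:470],(400,400)) if 0 else cv2.resize(w['img'][:450,170:470],(400,600))]);cv2.imwrite('pics/s7.png',c[:,:,::-1])"
```

```text
t 18.425 clamp [239.9   1.4 213.8] F(clamp) [ 0.8  0.1 -0.6] xang -105.0311790078778 grip 0.004400317056642186
thumb [211.8   6.   80.8]
```

View pics/s7.png

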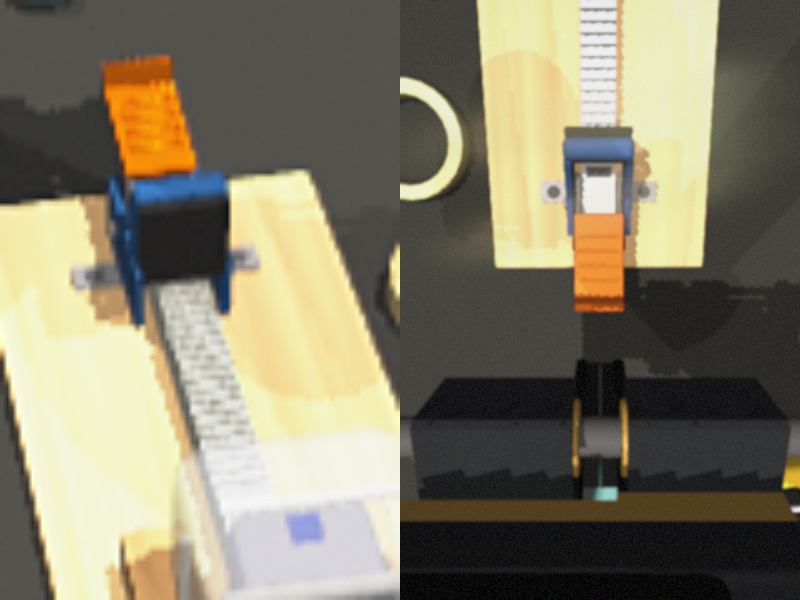

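The lever is sprung up, the jaw is at the end stop and the tool is clear. The case looks unmoved.

```bash
python3 -c "
from h import *
print(finish_job())"
```

```text
the job is handed in; nothing more can be done
None
```

The job is handed in after about 18.5 s on the robot's clock: I pressed the release lever and, keeping it down, pushed the jaw back until the force rose to about 21 N, which I took as the end stop; the lever then sprang up, the tool moved clear, and the last pictures show the case where it was.

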